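Put the seasonings back in the stepped condiment block by height

ROBOT

A 6-joint arm with a two-finger parallel gripper is mounted at the origin on a cart in front of the work surface, level with it; the furniture and walls round the work are solid. World frame = base frame: x ahead of the robot, y to its left, z up, the work surface at z = 0. Lengths are in m, angles in rad, forces in N, time in s.
With the tool pointing down it reaches from about 0.3 to 0.75 m from the base axis. Payload 8.5 kg.
Tool frame: the origin (TCP) lies between the finger pads; the fingertips stand 17 mm ahead of it and the grasp point (between the pads) lies 2 mm behind it (bot.tips_ahead is the distance from the TCP to the fingertips, in m); z points along the fingers, y is the line along which they close (so a half turn about z gives the same grasp; the last joint's range is limited). The gripper opens to 85 mm and grips with 20 to 120 N. Pads are 22 mm wide; open, the fingers measure 114 mm over their backs; the gripper's body (76 mm by 85 mm) begins 54 mm behind the grasp point. The pads swing forward as they close: fully open they stand 13 mm farther back than shut.
Start: joints at [-1.432, 0.381, 1.297, -0, 1.464, -0.215], TCP at [0.191, -0.516, 0.248] pointing down, gripper open.
Joint ranges: [-3.11, 3.11], [-0.89, 2.33], [0.22, 2.48], [-1.42, 4.56], [0.17, 2.85], [-2.88, 2.88]. Speed limits (rad/s): [2.39, 2.39, 3.14, 3.14, 3.14, 3.14].

INTERFACE

Orientations are given as [roll, pitch, yaw] about the fixed x, y, z axes, in that order (R = Rz(yaw) Ry(pitch) Rx(roll)).
In Python, from bench import bot gives the robot as it stands.
- The arm moves only by the tool apply_moves, never from a script. Its argument "deltas" is one flat list of numbers, 7 for each row, row after row: the opening, from 0 (shut) to 1 (fully open), then the shift along the tool's x, y, z in mm, then the turn, a rotation vector about the tool's x, y, z in degrees. In form: [fingers, dx, dy, dz, wx, wy, wz, fingers, dx, dy, dz, wx, wy, wz, ...]. A call has 1 to 20 rows; each row shifts and turns the commanded pose from where the row before left it, along the tool's axes as they then stand; what a row does not reach is not made up. A row lasts 1/8 s, in which the tool goes at most 62.5 mm and 10.7 degrees, less where a joint would pass 70% of its speed; a pose out of reach is approached as far as the arm can. A call with a gripper value outside its range is refused whole. The fingers move at their own pace and stop on an object; "newtons" is the grip in N (left out, the last holds). Time passes only in rows, so rows that do not move let the fingers close. It gives the time, the measured TCP pose, the force, the opening and the grip force at its end, in the units of the state.
- bot.sense(): the state, without advancing time (a new reading comes with each control period).
- bot.snapshot(name): name is "side" or "top" or "wrist"; returns (picture, depth): 420x560x3 uint8, red, green, blue; 420x560 float32, m along the optical axis (not along the pixel's ray), 0 where there is no reading.
- bot.get_calibration(name): a dict with "vertical_fov" (degrees; the focal length in pixels is half the picture's height over the tangent of half this angle, whatever the lens; pixels are square), "cx", "cy" (the principal point, pixels), "world_from_camera" (4x4, takes a point from camera to world coordinates). Camera axes: x right, y up, looking along -z (the intrinsics and any distortion apply to the point x, -y, -z); pixel columns grow to the right and rows downward; lengths in m; the calibration is good to about 2 mm. A picture is of the moment at which its call begins: read the wrist's pose just before it. get_calibration takes no time and is no camera call; for the wrist camera it gives the pose at the moment of the call.
- bot.finish_job(): hands the job in; it is judged then, once.
Trained networks look in the newest picture that a camera, given by its name, has taken for a name from the list of things; names that differ only in an ending like _2 or _b are one class to them, and where a whole thing is asked for, a point or a joint stands for the part that bears it (a point fixed in the world has none). Each returns a list of dicts, best first, with "p" (0 to 1); they miss things now and then, are a little off and sometimes report something else, mostly with a low value. They report only what shows in the picture. A call takes as long as a camera call.
- bot.regions_of(camera, name): "mask" (420x560 bool, what is visible of it) and "bbox" ([centre column, centre row, width, height] in pixels, round what is visible of it).
The state is a dict: "clock": time; "joints": joint angles; "qd": joint speeds; "effort": joint torques, N m; "position": TCP position; "ee_rot": TCP orientation; "force": force on the tool from outside, world axes, zero at the start; "torque": the same for the moment, N m; "opening": opening from 0.0 (shut) to 1.0 (fully open); "finger_force": force on a finger pad.
Only numpy, scipy, OpenCV 4.12 (cv2) and the standard library are available. Lean on these libraries where they do the work, as an engineer would, in place of code of your own. Each camera call takes 0.05 s, during which the arm holds its last target. There are 200 camera calls.

TASK

Put the four seasonings from the chopping board back in the wooden condiment block in order of height: the shortest in the shallow well at the low end, each taller one in the next well, the tallest in the deep oblong well at the high end. Each must stand upright on the bottom of its well. Leave the garlic and the mug alone and knock nothing over.

Things in the scene. Friction and masses are not known exactly. Their poses are not given: they have to be found in the camera images.
- salt_mid (a point): salt shaker: clear glass with a rounded grey metal top, loose, upright, round, 44 mm across, 90 mm tall, the top 24 mm is a head 34 mm across; this point is its centre, 45 mm above its foot; z up along its axis
- spice_mid (a point): spice jar on the board: clear glass with a brown label and a red cap, loose, upright, round, body 42 mm across, red cap 45 mm across (from 85 mm above the foot to the top), 106 mm tall; this point is its centre, 53 mm above its foot; z up along its axis. (The similar jars at the back under the wall cabinet are not part of the job.)
- mill_mid (a point): pepper mill: turned dark wood, loose, upright, round, 58 mm across at the foot, head up to 50 mm across between 109 and 139 mm above the foot, small knob above, 150 mm tall; this point is its centre, 75 mm above its foot; z up along its axis
- vinegar_mid (a point): vinegar bottle: white, flat-sided, loose, upright, 52 mm (its x) by 90 mm (its y) at the body, 200 mm tall; white cap 43 mm across from 174 mm above the foot to the top, on a neck 34 to 40 mm across just below, the best place to hold it; this point is its centre, 100 mm above its foot; z up along its axis
- well_1 (a point): first well, at the low end of the condiment block: round hole 60 mm across, 20 mm deep. The block is fixed, of medium brown wood, 347 mm long and 92 mm wide, and rises in four steps (30, 38, 48, 60 mm above the worktop), one well in each step, all bottoms 10 mm above the worktop. This point is the centre of the well's bottom; y runs along the row toward the high end, x across the row, z up
- well_2 (a point): second well: round hole 61 mm across, 28 mm deep, 72 mm on from the first; this point is the centre of its bottom; axes as well_1
- well_3 (a point): third well: round hole 74 mm across, 38 mm deep, 80 mm on from the second; this point is the centre of its bottom; axes as well_1
- well_4 (a point): fourth well, at the high end: oblong hole 105 mm along the row (its y) by 67 mm across the row (its x), 50 mm deep, 101 mm on from the third; the bottle fits only with its 90 mm side along the row, either way round; this point is the centre of its bottom; axes as well_1
- garlic: garlic bulb, about 56 mm across and high, loose on the board among the seasonings, to be left alone; origin at the middle of its underside
- mug: white mug, loose, upright at the right end of the worktop, 83 mm across and 94 mm tall, with a handle, to be left alone; origin at the middle of its underside. The chopping board (pale wood, 340 x 220 x 18 mm, fixed) and the block stand side by side, either one on the left; the seasonings stand on the board, their feet 18 mm above the worktop

How it is judged:
At the end, for the whole second after the job is handed in: Salt shaker in well 1, spice jar in well 2, pepper mill in well 3, vinegar bottle in well 4: each within 14 mm of the well's centre (vinegar 16 mm), within 4 mm of standing on its bottom, upright to 0.12 rad and at rest (horizontal distance between salt_mid and well_1 below 0.014 m and z of salt_mid in the frame of well_1 below 0.049 m and angle between each of salt_mid, spice_mid, mill_mid, vinegar_mid's own z axis and vertical below 0.12 rad and linear speed of each of salt, spice, mill, vinegar below 0.02 m/s and horizontal distance between spice_mid and well_2 below 0.014 m and z of spice_mid in the frame of well_2 below 0.057 m and horizontal distance between mill_mid and well_3 below 0.014 m and z of mill_mid in the frame of well_3 below 0.079 m and horizontal distance between vinegar_mid and well_4 below 0.016 m and z of vinegar_mid in the frame of well_4 below 0.104 m); the robot touches nothing.
It fails at once if garlic moved more than 40 mm (distance of garlic from where it was at the start of the episode above 0.04 m).
It fails at once if mug moved more than 40 mm (distance of mug from where it was at the start of the episode above 0.04 m).
It fails at once if a seasoning knocked over (angle between any of salt_mid, spice_mid, mill_mid, vinegar_mid's own z axis and vertical above 0.8 rad).
It fails at once if mug knocked over (angle between mug's own z axis and vertical above 0.8 rad).
It also fails if it takes over 115 s, if anything falls off the work surface, if the arm or the gripper's body presses on something with over 40 N, if the wrist force passes 120 N, or if a joint passes its speed limit or range.

## Working session

There is one attempt and no reset: what is moved stays moved. The work goes in short steps, Python scripts to look and compute and a tool call to move; the robot and the scene stay as the last step left them, time stands still between calls to the robot, and variables do not carry over. Pictures are saved under pics/ and viewed, at most 14 in all, crops included, and the job is handed in when it is done.

Besides the shell and the picture viewer there is one more tool, called after "Request:" by a JSON object that holds its "method" and its "body", one argument or row to a line. apply_moves: Moves the arm, as the interface text tells. Its arguments: {"type":"object","properties":{"deltas":{"type":"array","items":{"type":"number"}},"newtons":{"type":"number"}},"required":["deltas"]}

```bash
mkdir -p pics; cat > h.py <<'E'
import numpy as np, cv2
from bench import bot
def cloud(name, depth):
    c=bot.get_calibration(name); f=210/np.tan(np.radians(c["vertical_fov"])/2)
    v,u=np.mgrid[0:420,0:560]
    P=np.stack([(u-c["cx"])/f*depth,-(v-c["cy"])/f*depth,-depth,np.ones_like(depth)],-1)
    return P@np.array(c["world_from_camera"]).T
def save(n,im): cv2.imwrite(f"pics/{n}.png",im[...,::-1])
E
python3 - <<'E'
from h import *
for n in ["side","top"]:
    im,d=bot.snapshot(n); save(n+"0",im); np.save(n+"0.npy",cloud(n,d)[...,:3]*(d>0)[...,None])
    c=bot.get_calibration(n); print(n,{k:(np.round(v,3).tolist()) for k,v in c.items() if not isinstance(v,str)})
    P=np.load(n+"0.npy")
    for t in ["salt_mid","spice_mid","mill_mid","vinegar_mid","garlic","mug","well_1","well_4"]:
        for r in bot.regions_of(n,t)[:2]:
            q=P[r["mask"]]; q=q[np.abs(q).sum(1)>0]
            print(n,t,round(r["p"],2),np.round(r["bbox"]).tolist(),len(q), np.round(np.percentile(q,[3,50,97],axis=0),3).tolist() if len(q) else "")
print(bot.sense())
E
```

```text
side {'vertical_fov': 52.991, 'cx': 286.291, 'cy': 207.52, 'world_from_camera': [[-0.987, 0.113, -0.111, 0.35], [-0.157, -0.6, 0.785, 0.907], [0.022, 0.792, 0.61, 0.837], [0.0, 0.0, 0.0, 1.0]]}
side salt_mid 0.79 [251.0, 283.0, 18.0, 33.0] 457 [[0.513, 0.216, 0.018], [0.53, 0.234, 0.066], [0.553, 0.242, 0.105]]
side spice_mid 0.8 [232.0, 317.0, 24.0, 46.0] 887 [[0.526, 0.317, 0.018], [0.543, 0.354, 0.091], [0.566, 0.361, 0.124]]
side mill_mid 0.66 [320.0, 148.0, 23.0, 32.0] 538 [[0.4, -0.526, 0.005], [0.434, -0.46, 0.064], [0.469, -0.446, 0.091]]
side mill_mid 0.56 [275.0, 299.0, 24.0, 56.0] 1149 [[0.443, 0.228, 0.017], [0.465, 0.292, 0.085], [0.493, 0.302, 0.155]]
side vinegar_mid 0.82 [268.0, 229.0, 26.0, 79.0] 1479 [[0.487, 0.064, 0.027], [0.513, 0.098, 0.119], [0.541, 0.118, 0.217]]
side mug 0.91 [323.0, 148.0, 27.0, 24.0] 620 [[0.388, -1.415, -0.405], [0.434, -0.464, 0.064], [0.475, -0.446, 0.091]]
side mug 0.74 [276.0, 298.0, 20.0, 56.0] 1082 [[0.444, 0.27, 0.024], [0.466, 0.292, 0.091], [0.491, 0.302, 0.156]]
side well_1 0.97 [296.0, 205.0, 33.0, 72.0] 2064 [[0.424, -0.36, 0.0
[... 1413 characters left out ...]
, 0.024], [0.52, -0.032, 0.061]]
{'clock': 0.9, 'joints': array([-1.43227522e+00,  3.80581966e-01,  1.29738204e+00,  1.79958006e-05,
        1.46356717e+00, -2.15299504e-01]), 'qd': array([ 0.00128126, -0.00142456, -0.00036436, -0.00020734,  0.00164993,
       -0.00156132]), 'effort': array([-8.88070117e-04, -4.48322582e+01, -2.31461138e+01, -2.97885881e-04,
        5.35016225e-04, -1.31244882e-06]), 'position': array([ 0.19056791, -0.5159253 ,  0.24833816]), 'ee_rot': array([ 3.14152878e+00, -4.34593230e-06,  3.53818683e-01]), 'force': array([-0.31232954, -0.50332881, -1.16880338]), 'torque': array([-0.00418562,  0.04770076,  0.00581668]), 'finger_force': 0.0, 'opening': 1.0036615070104298}
```

```bash
python3 - <<'E'
from h import *
a=cv2.imread("pics/top0.png")[150:280,110:490]; b=cv2.imread("pics/side0.png")[110:360,180:380]
cv2.imwrite("pics/top0c.png",cv2.resize(a,None,fx=2.1,fy=2.1,interpolation=cv2.INTER_CUBIC)); cv2.imwrite("pics/side0c.png",cv2.resize(b,None,fx=2.3,fy=2.3))
P=np.load("top0.npy"); m=bot
# block steps from top view
x,y,z=P[...,0],P[...,1],P[...,2]
B=(x>.40)&(x<.54)&(y<-.01)&(y>-.38)
for h in (.03,.038,.048,.06):
    k=B&(abs(z-h)<.003); q=P[k]; print(h,len(q),np.percentile(q[:,:2],[2,98],axis=0).round(3).tolist())
k=B&(z>.025)&(z<.07); r=cv2.minAreaRect(np.float32(P[k][:,:2]*1000)); print(r)
for h in np.arange(-.37,-.01,.01):
    k=B&(abs(y-h)<.005)&(z>.02); print(round(h,2),np.round(np.percentile(z[k],80),3) if k.sum() else None,end=' ')
print()
# tops of things
for n in("top","side"):
  P=np.load(n+"0.npy");x,y,z=P[...,0],P[...,1],P[...,2]
  for nm,c,zl in [("salt",(.53,.212),.095),("spice",(.545,.33),.105),("mill",(.466,.268),.130),("vin",(.51,.08),.195),("vinbody",(.51,.08),.1),("garl",(.44,.15),.05)]:
    k=(np.hypot(x-c[0],y-c[1])<.06)&(z>zl)&(z<zl+.05 if nm!="vinbody" else z<.16); q=P[k]
    if len(q): print(n,nm,len(q),np.percentile(q,[2,50,98],axis=0).round(3).tolist())
E
```

```text
0.03 357 [[0.425, -0.371], [0.526, -0.045]]
0.038 374 [[0.427, -0.319], [0.524, -0.076]]
0.048 328 [[0.426, -0.226], [0.519, -0.064]]
0.06 323 [[0.422, -0.141], [0.516, -0.025]]
((475.42529296875, -198.0424346923828), (93.33192443847656, 347.5740966796875), 2.836453437805176)
-0.37 0.031 -0.36 0.032 -0.35 0.032 -0.34 0.032 -0.33 0.031 -0.32 0.032 -0.31 0.032 -0.3 0.038 -0.29 0.04 -0.28 0.039 -0.27 0.039 -0.26 0.038 -0.25 0.039 -0.24 0.039 -0.23 0.042 -0.22 0.049 -0.21 0.048 -0.2 0.049 -0.19 0.05 -0.18 0.049 -0.17 0.049 -0.16 0.05 -0.15 0.049 -0.14 0.06 -0.13 0.06 -0.12 0.062 -0.11 0.06 -0.1 0.061 -0.09 0.062 -0.08 0.061 -0.07 0.061 -0.06 0.06 -0.05 0.06 -0.04 0.061 -0.03 0.061 -0.02 0.062 
top salt 108 [[0.493, 0.202, 0.096], [0.534, 0.217, 0.102], [0.55, 0.247, 0.139]]
top spice 237 [[0.528, 0.314, 0.107], [0.547, 0.332, 0.123], [0.568, 0.355, 0.128]]
top mill 280 [[0.449, 0.248, 0.139], [0.469, 0.267, 0.15], [0.493, 0.291, 0.167]]
top vin 249 [[0.497, 0.053, 0.199], [0.516, 0.072, 0.217], [0.536, 0.092, 0.222]]
top vinbody 226 [[0.489, 0.036, 0.102], [0.501, 0.056, 0.131], [0.53, 0.109, 0.158]]
top garl 184 [[0.423, 0.128, 0.05], [0.44, 0.15, 0.057], [0.461, 0.17, 0.069]]
side salt 111 [[0.518, 0.211, 0.095], [0.532, 0.227, 0.102], [0.547, 0.237, 0.107]]
side spice 368 [[0.527, 0.32, 0.106], [0.546, 0.346, 0.122], [0.567, 0.36, 0.125]]
side mill 363 [[0.447, 0.262, 0.131], [0.468, 0.286, 0.148], [0.491, 0.299, 0.166]]
side vin 247 [[0.496, 0.059, 0.196], [0.515, 0.087, 0.214], [0.535, 0.099, 0.218]]
side vinbody 477 [[0.489, 0.062, 0.101], [0.513, 0.102, 0.127], [0.542, 0.116, 0.158]]
side garl 169 [[0.42, 0.139, 0.05], [0.439, 0.161, 0.056], [0.459, 0.177, 0.068]]
```

View pics/top0c.png

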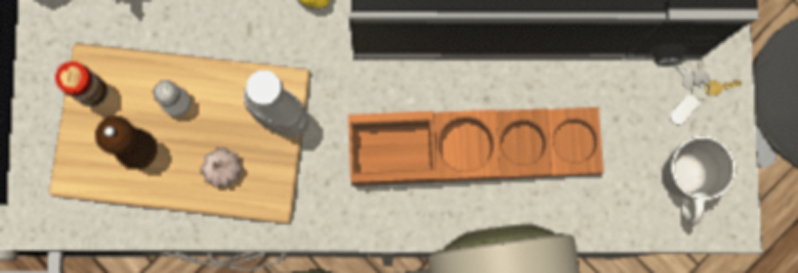

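View pics/side0c.png

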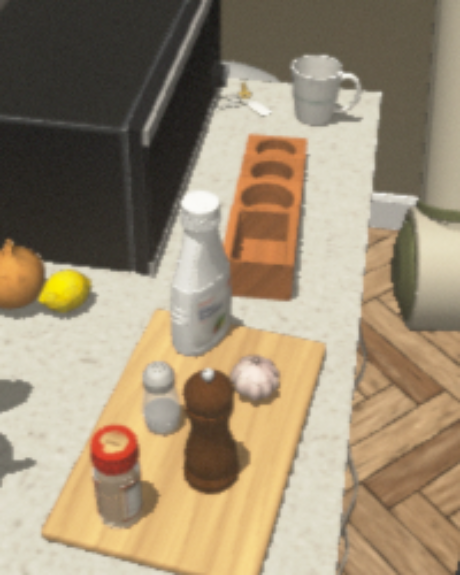

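The top view shows the block right of the board, with its high end toward the board (left) and low end at the right; the garlic lies between the mill and the vinegar. The side view confirms that everything is upright.

```bash
cat >> h.py <<'E'
from scipy.spatial.transform import Rotation as Ro
def pose():
    s=bot.sense(); R=Ro.from_euler("xyz",s["ee_rot"]); return np.array(s["position"]),R,s
def go(target,yaw=None,frm=None,fy=None):
    """total tool-axis shift (mm) and turn (deg about tool z) to target with tool straight down"""
    p,R,s=pose()
    if frm is not None: p=np.array(frm)
    if fy is not None: R=Ro.from_euler("xyz",[np.pi,0,fy])
    d=R.inv().apply(np.array(target)-p)*1000
    w=[0,0,0] if yaw is None else np.degrees((R.inv()*Ro.from_euler("xyz",[np.pi,0,yaw])).as_rotvec())
    print("shift",np.round(d,1),"turn",np.round(w,1))
E
python3 - <<'E'
from h import *
T=np.load("top0.npy");S=np.load("side0.npy")
for y0 in (-.3,-.15,0,.1,.2,.3):
    k=(abs(T[...,1]-y0)<.02)&(T[...,2]>.13)&(T[...,0]>.545)&(T[...,0]<.8); q=T[k]
    print(y0,len(q),np.percentile(q[:,[0,2]],[1,50,99],axis=0).round(3).tolist() if len(q) else "")
q=np.vstack([A[(abs(A[...,0]-.515)<.06)&(abs(A[...,1]-.076)<.065)&(A[...,2]>.03)&(A[...,2]<.12)] for A in(T,S)])
print(cv2.minAreaRect(np.float32(q[:,:2]*1000)))
print(np.round(T[T[...,2]>.02].shape,2))
go([.45,0,.42],1.6203)
E
```

```text
-0.3 3322 [[0.6, 0.155], [0.689, 0.554], [0.777, 0.768]]
-0.15 3350 [[0.6, 0.154], [0.689, 0.552], [0.776, 0.767]]
0 2099 [[0.687, 0.455], [0.689, 0.654], [0.69, 0.768]]
0.1 2090 [[0.656, 0.455], [0.688, 0.671], [0.69, 0.767]]
0.2 2262 [[0.687, 0.162], [0.689, 0.64], [0.764, 0.767]]
0.3 2557 [[0.687, 0.133], [0.689, 0.618], [0.789, 0.766]]
((492.2550354003906, 83.15644836425781), (93.70125579833984, 97.30679321289062), 75.21648406982422)
[113547      3]
shift [ 422.1 -394.1 -171.7] turn [  0.    0.  -72.6]
```

Request:
{"method": "apply_moves", "body": {
  "deltas": [1,0,0,-22,0,0,-9.1,1,0,0,-22,0,0,-9.1,1,0,0,-22,0,0,-9.1,1,0,0,-22,0,0,-9.1,1,0,0,-22,0,0,-9.1,1,0,0,-22,0,0,-9.1,1,0,0,-22,0,0,-9,1,0,0,-18,0,0,-9,1,42,24,0,0,0,0,1,42,24,0,0,0,0,1,42,24,0,0,0,0,1,42,24,0,0,0,0,1,42,24,0,0,0,0,1,42,24,0,0,0,0,1,42,24,0,0,0,0,1,42,24,0,0,0,0,1,42,24,0,0,0,0,1,42,24,0,0,0,0,1,42,24,0,0,0,0,1,42,24,0,0,0,0]
}}

```text
clock: 3.4
position: [0.4534, 0.0035, 0.4205]
ee_rot: [3.141, 0.0, 1.621]
force: [1.0, -0.8, 0.1]
opening: 1.001
finger_force: 0.0
```

Request:
{"method": "apply_moves", "body": {
  "deltas": [1,0,0,0,0,0,0,1,0,0,0,0,0,0]
}}

```text
clock: 3.65
position: [0.4528, 0.0016, 0.4203]
ee_rot: [-3.141, 0.0, 1.621]
force: [1.0, 0.5, 0.5]
opening: 1.005
finger_force: 0.0
```

```bash
python3 - <<'E'
from h import *
p,R,s=pose(); print(p,R.as_euler("xyz"),s["clock"])
im,d=bot.snapshot("wrist"); save("w1",im); P=cloud("wrist",d)[...,:3]; np.save("w1.npy",P*(d>0)[...,None])
c=bot.get_calibration("wrist"); print(c["vertical_fov"],np.round(c["world_from_camera"],3).tolist())
for t in ["vinegar_mid","well_1"]:
    for r in bot.regions_of("wrist",t)[:2]: print(t,r["p"],np.round(r["bbox"]))
for lo,hi in((.05,.08),(.08,.11),(.11,.15),(.2,.225)):
    k=(d>0)&(abs(P[...,0]-.515)<.06)&(abs(P[...,1]-.076)<.065)&(P[...,2]>lo)&(P[...,2]<hi)
    if k.sum()>5: print(lo,k.sum(),cv2.minAreaRect(np.float32(P[k][:,:2]*1000)))
k=(d>0)&(P[...,0]>.41)&(P[...,0]<.54)&(P[...,1]<-.01)&(P[...,1]>-.39)&(P[...,2]>.025)&(P[...,2]<.07)
print(cv2.minAreaRect(np.float32(P[k][:,:2]*1000)))
E
```

```text
[0.45278463 0.00162573 0.42031103] [-3.14142000e+00  2.16678878e-04  1.62115668e+00] 3.65
64.47595134142615 [[0.999, -0.047, -0.017, 0.447], [0.05, 0.944, 0.326, 0.086], [0.001, -0.327, 0.945, 0.547], [0.0, 0.0, 0.0, 1.0]]
vinegar_mid 0.61 [336. 109.  72.  66.]
well_1 0.84 [286. 261.  62. 187.]
well_1 0.74 [336. 108.  72.  67.]
0.05 143 ((476.02410888671875, 92.01457214355469), (86.14506530761719, 72.84546661376953), 68.18132781982422)
0.08 243 ((502.87646484375, 79.39097595214844), (84.46707916259766, 26.69584083557129), 73.12037658691406)
0.11 868 ((513.5093994140625, 77.3746337890625), (80.50611114501953, 42.09246826171875), 68.03582763671875)
0.2 1743 ((515.3560791015625, 76.30082702636719), (42.34961700439453, 41.967899322509766), 36.3775520324707)
((474.00714111328125, -195.8553466796875), (92.12478637695312, 349.1982727050781), 2.8616182804107666)
```

View pics/w1.png

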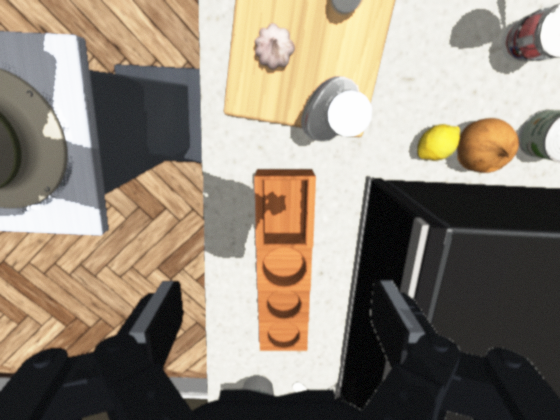

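The wrist view (up = +y, right = +x) shows the vinegar cap at (348,112), its body elongated and tilted, the block's oblong well at (285,210) and the gripper unobstructed. I'll fit the bottle's yaw and the wells.

```bash
python3 - <<'E'
from h import *
from scipy.optimize import minimize
V=[np.load(f).reshape(-1,3) for f in("top0.npy","side0.npy","w1.npy")]
c0=np.array([.5155,.0765])
for lo,hi in((.04,.12),(.06,.13),(.08,.13)):
    q=np.vstack([A[(np.hypot(A[:,0]-.5155,A[:,1]-.0765)<.052)&(A[:,2]>lo)&(A[:,2]<hi)] for A in V])
    best=[]
    for t in np.radians(np.arange(0,180,2)):
        e=(q[:,:2]-c0)@np.array([[np.cos(t),-np.sin(t)],[np.sin(t),np.cos(t)]])  # long,short
        r=((abs(e[:,0])/.045)**3+(abs(e[:,1])/.026)**3)**(1/3)
        best.append((np.mean(np.minimum(abs(r-1),.3)),np.degrees(t)))
    print(lo,len(q),[tuple(np.round(b,3)) for b in sorted(best)[:5]])
# block & wells
W=V[2]; ang=np.radians(2.85); u=np.array([-np.sin(ang),np.cos(ang)]); n=np.array([np.cos(ang),np.sin(ang)])
for A,l in((V[0],"top"),(W,"w")):
    k=(A[:,0]>.41)&(A[:,0]<.54)&(A[:,1]<-.01)&(A[:,1]>-.39); B=A[k]; s=B[:,:2]@u; t=B[:,:2]@n
    h=B[:,2]>.025
    print(l,"s",np.percentile(s[h],[.5,99.5]).round(4),"t",np.percentile(t[h],[1,99]).round(4))
    m=abs(t-.465)<.01
    o=np.argsort(s[m]); ss,zz=s[m][o],B[m][o][:,2]
    b=np.arange(-.4,-.0,.004); idx=np.digitize(ss,b)
    print([(round(float(b[i-1]*1000)),round(float(np.median(zz[idx==i])*1000))) for i in range(1,len(b)) if (idx==i).any()])
E
```

```text
0.04 1305 [(np.float64(0.097), np.float64(58.0)), (np.float64(0.097), np.float64(60.0)), (np.float64(0.097), np.float64(56.0)), (np.float64(0.098), np.float64(62.0)), (np.float64(0.099), np.float64(64.0))]
0.06 1522 [(np.float64(0.128), np.float64(54.0)), (np.float64(0.128), np.float64(56.0)), (np.float64(0.128), np.float64(52.0)), (np.float64(0.129), np.float64(58.0)), (np.float64(0.13), np.float64(50.0))]
0.08 1226 [(np.float64(0.139), np.float64(50.0)), (np.float64(0.139), np.float64(48.0)), (np.float64(0.139), np.float64(52.0)), (np.float64(0.14), np.float64(46.0)), (np.float64(0.141), np.float64(54.0))]
top s [-0.3935 -0.0488] t [0.4187 0.5106]
[(-396, 26), (-392, 27), (-388, 12), (-384, 9), (-380, 10), (-376, 9), (-372, 9), (-368, 9), (-364, 11), (-360, 12), (-356, 8), (-352, 11), (-348, 9), (-344, 8), (-340, 9), (-336, 11), (-332, 25), (-328, 31), (-324, 38), (-320, 36), (-316, 15), (-312, 9), (-308, 11), (-304, 9), (-300, 10), (-296, 10), (-292, 6), (-288, 8), (-284, 13), (-280, 10), (-276, 9), (-272, 9), (-268, 9), (-264, 11), (-260, 32), (-256, 37), (-252, 43), (-248, 49), 
[... 828 characters left out ...]
316, 26), (-312, 11), (-308, 10), (-304, 10), (-300, 10), (-296, 11), (-292, 11), (-288, 11), (-284, 11), (-280, 11), (-276, 11), (-272, 12), (-248, 48), (-244, 34), (-240, 16), (-236, 11), (-232, 11), (-228, 10), (-224, 11), (-220, 11), (-216, 11), (-212, 10), (-208, 11), (-204, 11), (-200, 11), (-196, 11), (-192, 11), (-188, 11), (-168, 48), (-164, 60), (-160, 60), (-156, 35), (-152, 12), (-148, 11), (-144, 11), (-140, 11), (-136, 11), (-132, 11), (-128, 11), (-124, 11), (-120, 11), (-116, 11), (-112, 11), (-108, 11), (-104, 11), (-100, 11), (-96, 11), (-92, 11), (-88, 11), (-84, 11), (-80, 11), (-76, 11), (-72, 11), (-68, 11), (-64, 11), (-52, 61), (-48, 36), (-44, 1), (-40, 1), (-36, 1)]
```

Request:
{"method": "apply_moves", "body": {
  "deltas": [1,-5,35,0,0,0,0,1,-5,33,0,0,0,0,1,0,0,0,0,0,0,1,0,0,0,0,0,0]
}}

```text
clock: 4.3
position: [0.5208, -0.0052, 0.4205]
ee_rot: [-3.142, 0.0, 1.62]
force: [-0.9, 0.4, 0.8]
opening: 1.001
finger_force: 0.0
```

```bash
python3 - <<'E'
from h import *
im,d=bot.snapshot("wrist"); save("w2",im); P=cloud("wrist",d)[...,:3]; np.save("w2.npy",P*(d>0)[...,None])
r=bot.regions_of("wrist","vinegar_mid")[0]; print(r["p"],r["bbox"])
cv2.imwrite("pics/w2c.png",cv2.resize(im[20:170,190:390,::-1],None,fx=3,fy=3))
k=(d>0)&(np.hypot(P[...,0]-.5155,P[...,1]-.0765)<.06)&(P[...,2]>.03)
for lo in np.arange(.03,.18,.015):
    m=k&(P[...,2]>lo)&(P[...,2]<lo+.015)
    if m.sum()>8:
        q=P[m][:,:2]; w,v=np.linalg.eigh(np.cov(q.T)); print(round(lo,3),m.sum(),q.mean(0).round(4),np.degrees(np.arctan2(v[1,1],v[0,1])).round(1),np.sqrt(w).round(4))
q=P[k&(P[...,2]>.2)]; print("cap",np.array(cv2.minAreaRect(np.float32(q[:,:2]*1000))[0]))
q=P[k&(P[...,2]<.19)]; print("body",cv2.minAreaRect(np.float32(q[:,:2]*1000)))
E
```

```text
0.7 [278.1, 101.5, 56.1, 65.1]
0.105 42 [0.5164 0.0861] 57.8 [0.014  0.0329]
0.12 298 [0.5174 0.08  ] 64.1 [0.0133 0.0315]
0.135 216 [0.5174 0.0793] 63.2 [0.0101 0.0288]
0.15 151 [0.5173 0.0798] 63.6 [0.0071 0.0258]
cap [517.08465576  76.92448425]
body ((515.720703125, 78.16310119628906), (84.99298858642578, 47.72922134399414), 62.798465728759766)
```

View pics/w2c.png

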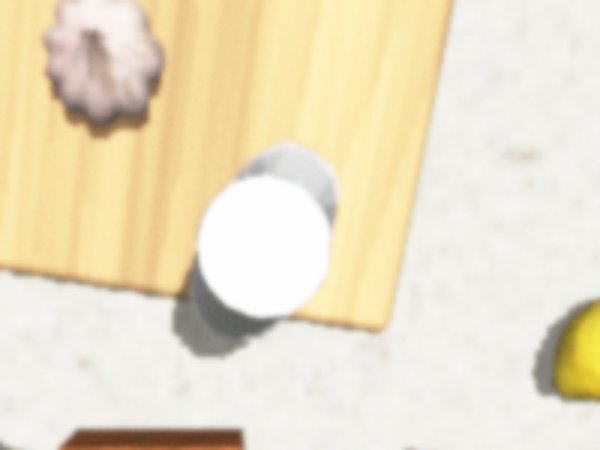

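The crop shows the cap with the body's long axis running lower-left to upper-right, about 63° from x, so the bottle needs a +29.5° turn. I'll grip it by the cap, fingers across the short side.

Request:
{"method": "apply_moves", "body": {
  "deltas": [1,0,0,0,0,0,9.8,1,0,0,0,0,0,9.8,1,0,0,0,0,0,9.8,1,36,-21,0,0,0,0,1,35,-20,0,0,0,0,1,0,0,40,0,0,0,1,0,0,40,0,0,0,1,0,0,40,0,0,0,1,0,0,20,0,0,0,1,0,0,0,0,0,0,1,0,0,0,0,0,0],
  "newtons": 60
}}

```text
clock: 5.78
position: [0.5165, 0.0771, 0.2818]
ee_rot: [3.139, -0.001, 1.108]
force: [-0.0, -0.1, -0.3]
opening: 0.997
finger_force: 0.0
```

```bash
python3 - <<'E'
from h import *
go([.516,.0767,.200],np.radians(63.35))
E
```

```text
shift [-0.6 -0.5 81.8] turn [ 0.1 -0.1  0.1]
```

Request:
{"method": "apply_moves", "body": {
  "deltas": [1,0,0,30,0,0,0,1,0,0,30,0,0,0,1,0,0,22,0,0,0,1,0,0,0,0,0,0,0,0,0,0,0,0,0,0,0,0,0,0,0,0,0,0,0,0,0,0,0,0,0,0,0,0,0,0,0,0,0,0,0,0,0,0,0,0,0,0,0,0],
  "newtons": 60
}}

```text
clock: 7.02
position: [0.517, 0.0771, 0.1996]
ee_rot: [3.139, -0.001, 1.108]
force: [0.2, -0.4, 6.3]
opening: 0.493
finger_force: 60.5
```

Request:
{"method": "apply_moves", "body": {
  "deltas": [0,0,0,-20,0,0,0,0,0,0,-30,0,0,0,0,0,0,-30,0,0,0,0,0,0,-10,0,0,-7.4,0,0,0,0,0,0,-7.4,0,0,0,0,0,0,-7.4,0,0,0,0,0,0,-7.3,0,-32,-11,0,0,0,0,0,-32,-11,0,0,0,0,0,-32,-11,0,0,0,0,0,-31,-12,0,0,0,0,0,-30,-11,0,0,0,0,0,0,0,0,0,0,0,0,0,0,0,0,0,0]
}}

```text
clock: 8.78
position: [0.4686, -0.0822, 0.2883]
ee_rot: [-3.142, -0.0, 1.623]
force: [0.2, 0.8, -2.6]
opening: 0.492
finger_force: 61.6
```

```bash
python3 - <<'E'
from h import *
go([.4687,-.0828,.192],np.radians(92.85))
ims=[]
for n in("side","top"):
    im,d=bot.snapshot(n); P=cloud(n,d)[...,:3]
    p=bot.sense()["position"]
    a=(np.hypot(P[...,0]-p[0],P[...,1]-p[1])<.055)&(P[...,2]>.08)&(P[...,2]<.165)&(d>0)
    q=P[a]; print(n,a.sum(),cv2.minAreaRect(np.float32(q[:,:2]*1000)))
    if n=="side": ims=im[120:330,200:400]
cv2.imwrite("pics/s1.png",cv2.resize(ims[...,::-1],None,fx=2.5,fy=2.5))
im,d=bot.snapshot("wrist"); save("w3",im)
E
```

```text
shift [-0.7  0.1 96.3] turn [-0.  -0.   0.1]
side 289 ((459.6883239746094, -59.55491638183594), (59.57059097290039, 44.00757598876953), 27.54620361328125)
top 27 ((448.2042236328125, -73.22093963623047), (67.2421875, 11.44501781463623), 78.2477035522461)
```

View pics/s1.png

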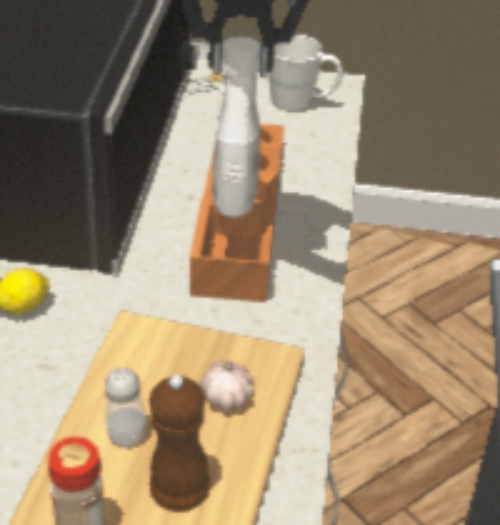

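View pics/w3.png

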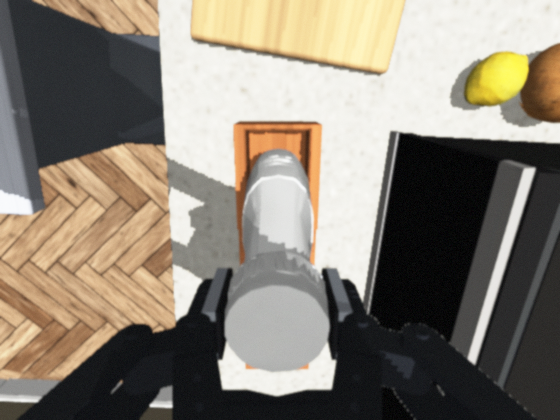

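The side view shows the bottle upright in the grip over the oblong well, and the wrist view shows its long side parallel to the well (rim at (278,130)), so I'll lower it.

Request:
{"method": "apply_moves", "body": {
  "deltas": [0,0,0,20,0,0,0,0,0,0,20,0,0,0,0,0,0,10,0,0,0,0,0,0,10,0,0,0,0,0,0,10,0,0,0,0,0,0,10,0,0,0,0,0,0,8,0,0,0,0,0,0,6,0,0,0,0,0,0,2,0,0,0,0,0,0,0,0,0,0,0,0,0,0,0,0,0]
}}

```text
clock: 10.3
position: [0.4687, -0.0826, 0.1926]
ee_rot: [3.141, 0.0, 1.623]
force: [-0.9, -0.3, -2.1]
opening: 0.494
finger_force: 61.6
```

Request:
{"method": "apply_moves", "body": {
  "deltas": [0,0,0,1,0,0,0,0,0,0,1,0,0,0,0,0,0,0,0,0,0,0.8,0,0,0,0,0,0,0.8,0,0,0,0,0,0,0.8,0,0,0,0,0,0,0.8,0,0,0,0,0,0,0.9,0,0,-20,0,0,0,1,0,0,-40,0,0,0,1,0,0,-50,0,0,0,1,0,0,-50,0,0,0,1,0,0,-50,0,0,0,1,44,5,-20,0,0,0,1,44,5,0,0,0,0,1,44,5,0,0,0,0,1,44,5,0,0,0,0,1,44,5,0,0,0,0,1,44,5,0,0,0,0,1,0,0,0,0,0,0,1,0,0,0,0,0,0]
}}

```text
clock: 12.8
position: [0.4849, 0.1824, 0.4202]
ee_rot: [-3.141, 0.0, 1.623]
force: [-0.5, -0.7, -0.0]
opening: 1.004
finger_force: 0.0
```

```bash
python3 - <<'E'
from h import *
print(pose()[0])
def circ(P,c,zl,zh,r=.05):
    k=(np.hypot(P[...,0]-c[0],P[...,1]-c[1])<r)&(P[...,2]>zl)&(P[...,2]<zh); q=np.float32(P[k][:,:2]*1000)
    return (k.sum(),np.round(cv2.minEnclosingCircle(q)[0],1),round(cv2.minEnclosingCircle(q)[1],1),q.mean(0).round(1)) if k.sum()>4 else None
for n in("wrist","top"):
    im,d=bot.snapshot(n); P=cloud(n,d)[...,:3]*(d>0)[...,None]; save(n+"4",im)
    print(n,"mill",circ(P,(.469,.27),.125,.17),"salt",circ(P,(.532,.217),.085,.12),"spice",circ(P,(.547,.334),.11,.135),"vin",circ(P,(.4687,-.0826),.19,.23))
E
```

```text
[0.48487427 0.18235752 0.42021455]
wrist mill (np.int64(1596), array([470.3, 273.8]), 25.1, array([470.5, 274.1], dtype=float32)) salt (np.int64(545), array([533.9, 220.6]), 17.1, array([532.9, 221.8], dtype=float32)) spice (np.int64(1414), array([547.7, 337.3]), 22.6, array([547.1, 336.9], dtype=float32)) vin (np.int64(935), array([469.6, -80.8]), 21.8, array([470. , -73.9], dtype=float32))
top mill None salt (np.int64(102), array([534.8, 216.6]), 16.6, array([533.8, 213. ], dtype=float32)) spice (np.int64(68), array([540.6, 339.4]), 20.8, array([535.9, 339.6], dtype=float32)) vin (np.int64(236), array([470.3, -85.3]), 21.9, array([468.7, -85.3], dtype=float32))
```

View pics/wrist4.png

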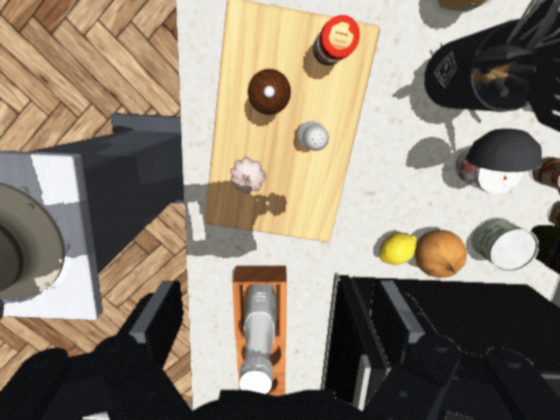

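The wrist view shows the board clear: mill (269,91), salt (314,136), spice (340,37), garlic (247,174), and the vinegar standing in its well at (260,350). Next is the mill.

Request:
{"method": "apply_moves", "body": {
  "deltas": [1,46,-5,0,0,0,0,1,46,-5,0,0,0,0,1,0,0,50,0,0,0,1,0,0,50,0,0,0,1,0,0,50,0,0,0,1,0,0,50,0,0,0,1,0,0,40,0,0,0,1,0,0,25,0,0,0,1,0,0,15,0,0,0,1,0,0,0,0,0,0,1,0,0,0,0,0,0,0,0,0,0,0,0,0,0,0,0,0,0,0,0,0,0,0,0,0,0,0,0,0,0,0,0,0,0,0,0,0,0,0,0,0],
  "newtons": 60
}}

```text
clock: 14.9
position: [0.4704, 0.2742, 0.1415]
ee_rot: [3.14, -0.001, 1.623]
force: [-1.5, -1.0, 7.0]
opening: 0.545
finger_force: 60.1
```

Request:
{"method": "apply_moves", "body": {
  "deltas": [0,0,0,-15,0,0,0,0,0,0,-35,0,0,0,0,0,0,-45,0,0,0,0,0,0,-45,0,0,0,0,0,0,-45,0,0,0,0,0,0,-35,0,0,0,0,0,0,-15,0,0,0,0,-22,-1,0,0,0,0,0,-40,-2,0,0,0,0,0,-45,-2,0,0,0,0,0,-45,-2,0,0,0,0,0,-45,-2,0,0,0,0,0,-45,-2,0,0,0,0,0,-45,-2,0,0,0,0,0,-45,-2,0,0,0,0,0,-45,-2,0,0,0,0,0,-40,-2,0,0,0,0,0,-25,-1,0,0,0,0,0,-15,-1,0,0,0,0,0,0,0,0,0,0]
}}

```text
invalid input at $.deltas: expected a multiple of 7 numbers
```

```bash
python3 - <<'E'
from h import *
print(pose()[0],bot.sense()["opening"])
go([.4737,-.1837,.1335],np.radians(92.85))
im,d=bot.snapshot("side"); cv2.imwrite("pics/s5.png",cv2.resize(im[80:330,200:400,::-1],None,fx=2.3,fy=2.3))
E
```

```text
[0.47043165 0.2742039  0.14151149] 0.5449791699247335
shift [-457.5  -20.6    7.7] turn [ 0.1 -0.   0.1]
```

View pics/s5.png

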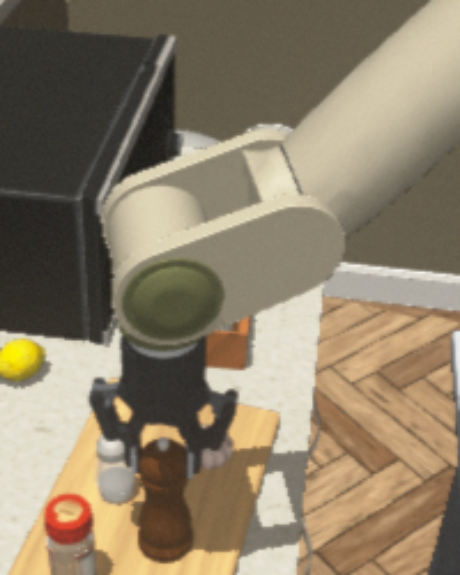

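The call was refused because one row had an extra number. The picture shows the mill held upright on the board, so I'll send it again.

Request:
{"method": "apply_moves", "body": {
  "deltas": [0,0,0,-15,0,0,0,0,0,0,-35,0,0,0,0,0,0,-45,0,0,0,0,0,0,-45,0,0,0,0,0,0,-45,0,0,0,0,0,0,-35,0,0,0,0,0,0,-15,0,0,0]
}}

```text
clock: 15.82
position: [0.4699, 0.274, 0.3783]
ee_rot: [3.138, -0.001, 1.623]
force: [0.5, 0.1, -1.2]
opening: 0.542
finger_force: 61.8
```

Request:
{"method": "apply_moves", "body": {
  "deltas": [0,-22,-1,0,0,0,0,0,-40,-2,0,0,0,0,0,-45,-2,0,0,0,0,0,-45,-2,0,0,0,0,0,-45,-2,0,0,0,0,0,-45,-2,0,0,0,0,0,-45,-2,0,0,0,0,0,-45,-2,0,0,0,0,0,-45,-2,0,0,0,0,0,-40,-2,0,0,0,0,0,-25,-1,0,0,0,0,0,-15,-1,0,0,0,0,0,0,0,0,0,0,0,0,0,0,0,0,0,0]
}}

```text
clock: 17.58
position: [0.4728, -0.1826, 0.3756]
ee_rot: [3.141, -0.0, 1.624]
force: [-0.2, -0.2, -1.6]
opening: 0.542
finger_force: 61.8
```

```bash
python3 - <<'E'
from h import *
go([.4737,-.1837,.1335],np.radians(92.85))
im,d=bot.snapshot("side"); cv2.imwrite("pics/s6.png",cv2.resize(im[50:300,200:400,::-1],None,fx=2.3,fy=2.3))
E
```

```text
shift [ -1.2   0.8 242.1] turn [ 0.  -0.   0.2]
```

View pics/s6.png

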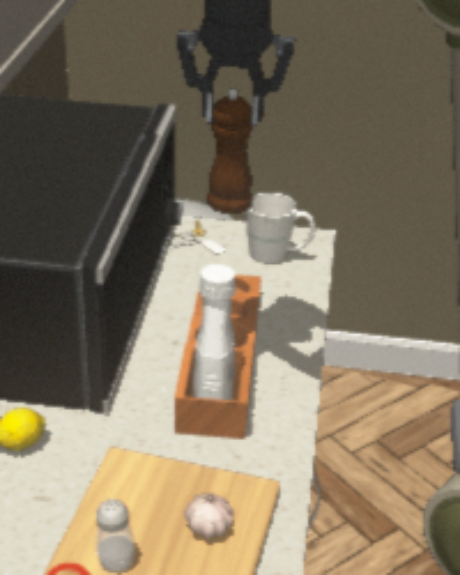

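The mill is held upright over the third well, and the vinegar stands upright in its own well. Lowering the mill.

Request:
{"method": "apply_moves", "body": {
  "deltas": [0,-1,1,40,0,0,0,0,0,0,50,0,0,0,0,0,0,50,0,0,0,0,0,0,30,0,0,0,0,0,0,20,0,0,0,0,0,0,15,0,0,0,0,0,0,12,0,0,0,0,0,0,10,0,0,0,0,0,0,8,0,0,0,0,0,0,5,0,0,0,0,0,0,0,0,0,0,0,0,0,0,0,0,0]
}}

```text
clock: 19.12
position: [0.474, -0.1845, 0.1356]
ee_rot: [3.141, 0.0, 1.623]
force: [0.0, 0.2, -1.3]
opening: 0.541
finger_force: 61.9
```

Request:
{"method": "apply_moves", "body": {
  "deltas": [0,0,0,1,0,0,0,0,0,0,1,0,0,0,0,0,0,0,0,0,0,0.75,0,0,0,0,0,0,0.75,0,0,0,0,0,0,0.85,0,0,0,0,0,0,0.85,0,0,0,0,0,0,0.9,0,0,-20,0,0,0,1,0,0,-40,0,0,0,1,0,0,-40,0,0,0,1,0,0,-40,0,0,0,1,0,0,-30,0,0,0]
}}

```text
clock: 20.62
position: [0.4739, -0.1844, 0.3051]
ee_rot: [3.14, 0.001, 1.623]
force: [-0.3, 0.3, -1.5]
opening: 0.996
finger_force: 0.0
```

Request:
{"method": "apply_moves", "body": {
  "deltas": [1,0,0,0,0,0,0,1,40,8,0,0,0,0,1,40,8,0,0,0,0,1,40,8,0,0,0,0,1,40,8,0,0,0,0,1,40,8,0,0,0,0,1,40,8,0,0,0,0,1,40,8,0,0,0,0,1,40,8,0,0,0,0,1,40,8,0,0,0,0,1,40,8,0,0,0,0,1,0,0,0,0,0,0,1,0,0,0,0,0,0]
}}

```text
clock: 22.25
position: [0.5328, 0.2188, 0.3023]
ee_rot: [-3.14, 0.001, 1.623]
force: [-0.4, 0.1, 0.6]
opening: 1.001
finger_force: 0.0
```

```bash
python3 - <<'E'
from h import *
im,d=bot.snapshot("top"); P=cloud("top",d)[...,:3]*(d>0)[...,None]
for n,c,l in(("vin",(.469,-.083),.19),("mill",(.474,-.184),.115)):
    k=(np.hypot(P[...,0]-c[0],P[...,1]-c[1])<.045)&(P[...,2]>l)&(P[...,2]<.23); q=P[k]; print(n,k.sum(),cv2.minEnclosingCircle(np.float32(q[:,:2]*1000)) if len(q) else "",np.percentile(q[:,2],[50,98]))
go([.5335,.221,.073],np.radians(92.85))
E
```

```text
vin 234 ((469.2822570800781, -85.15296936035156), 21.450517654418945) [0.20942182 0.21513678]
mill 276 ((475.2885437011719, -187.15521240234375), 24.976377487182617) [0.14263952 0.15948461]
shift [  2.6   1.  229.6] turn [-0.1  0.   0.1]
```

Request:
{"method": "apply_moves", "body": {
  "deltas": [1,2,1,50,0,0,0,1,0,0,50,0,0,0,1,0,0,50,0,0,0,1,0,0,40,0,0,0,1,0,0,25,0,0,0,1,0,0,14,0,0,0,1,0,0,0,0,0,0,0,0,0,0,0,0,0,0,0,0,0,0,0,0,0,0,0,0,0,0,0,0,0,0,0,0,0,0,0,0,0,0,0,0,0,0,0,0,0,0,0,0],
  "newtons": 50
}}

```text
clock: 23.92
position: [0.5344, 0.2213, 0.0755]
ee_rot: [3.14, -0.0, 1.623]
force: [-1.0, -0.2, 5.6]
opening: 0.415
finger_force: 49.3
```

Request:
{"method": "apply_moves", "body": {
  "deltas": [0,0,0,-15,0,0,0,0,0,0,-35,0,0,0,0,0,0,-45,0,0,0,0,0,0,-45,0,0,0,0,0,0,-45,0,0,0,0,0,0,-35,0,0,0,0,0,0,-15,0,0,0,0,0,0,0,0,0,0]
}}

```text
clock: 24.92
position: [0.5339, 0.2213, 0.311]
ee_rot: [3.139, -0.0, 1.623]
force: [0.1, 0.7, -2.3]
opening: 0.414
finger_force: 49.7
```

```bash
python3 - <<'E'
from h import *
go([.4813,-.3355,.0675],np.radians(92.85))
im,d=bot.snapshot("wrist"); a=im[100:400,130:430]
im2,d=bot.snapshot("side"); b=cv2.resize(im2[150:300,200:350],(300,300))
cv2.imwrite("pics/c7.png",np.hstack([a,b])[...,::-1])
E
```

```text
shift [-553.4  -82.1  243. ] turn [ 0.2 -0.   0.1]
```

View pics/c7.png

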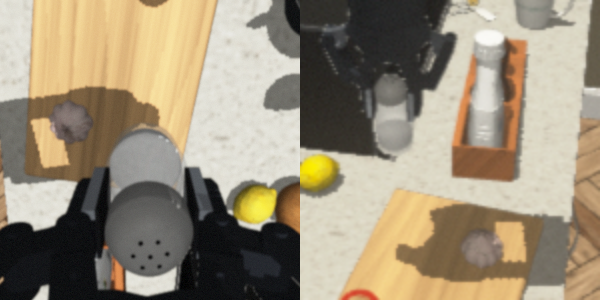

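The salt is held upright in the grip, with its head at (150,228) between the pads in the wrist crop. Carrying it over to well 1.

Request:
{"method": "apply_moves", "body": {
  "deltas": [0,-20,-3,0,0,0,0,0,-40,-6,0,0,0,0,0,-45,-7,0,0,0,0,0,-45,-7,0,0,0,0,0,-45,-7,0,0,0,0,0,-45,-7,0,0,0,0,0,-45,-7,0,0,0,0,0,-45,-7,0,0,0,0,0,-45,-6,0,0,0,0,0,-45,-6,0,0,0,0,0,-45,-6,0,0,0,0,0,-40,-6,0,0,0,0,0,-30,-5,0,0,0,0,0,-18,-2,0,0,0,0,0,0,0,50,0,0,0,0,0,0,50,0,0,0,0,0,0,30,0,0,0,0,0,0,0,0,0,0]
}}

```text
clock: 27.28
position: [0.4799, -0.3344, 0.1775]
ee_rot: [-3.138, -0.004, 1.623]
force: [-0.7, -0.9, -1.0]
opening: 0.414
finger_force: 49.7
```

```bash
python3 - <<'E'
from h import *
go([.4813,-.3355,.0675],np.radians(92.85))
im,d=bot.snapshot("wrist"); P=cloud("wrist",d)[...,:3]*(d>0)[...,None]; a=im[100:400,130:430]
im2,d=bot.snapshot("side"); b=cv2.resize(im2[110:230,230:350],(300,300))
cv2.imwrite("pics/c8.png",np.hstack([a,b])[...,::-1])
E
```

```text
shift [ -1.6   1.7 110. ] turn [-0.2 -0.2  0.1]
```

View pics/c8.png

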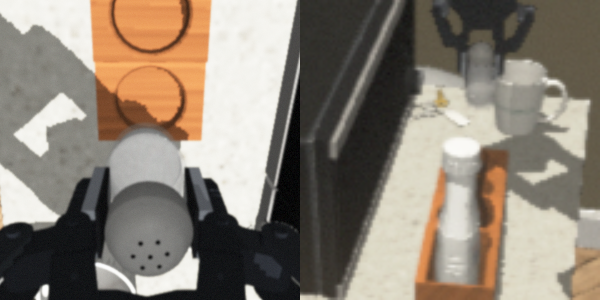

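The wrist crop shows wells 1 and 2 at (150,97) and (150,10). The foot appears past the block's edge only because it is still high: projected down, it falls on well 1.

Request:
{"method": "apply_moves", "body": {
  "deltas": [0,-2,1,30,0,0,0,0,0,1,25,0,0,0,0,0,0,15,0,0,0,0,0,0,12,0,0,0,0,0,0,10,0,0,0,0,0,0,8,0,0,0,0,0,0,5,0,0,0,0,0,0,2,0,0,0,0,0,0,0,0,0,0,0,0,0,0,0,0,0]
}}

```text
clock: 28.62
position: [0.4829, -0.3373, 0.0726]
ee_rot: [3.141, 0.0, 1.623]
force: [-0.4, 0.6, -1.1]
opening: 0.417
finger_force: 49.7
```

Request:
{"method": "apply_moves", "body": {
  "deltas": [0,2,-1.5,2,0,0,0,0,0,0,2,0,0,0,0,0,0,1,0,0,0,0,0,0,0,0,0,0,0.65,0,0,0,0,0,0,0.65,0,0,0,0,0,0,0.75,0,0,0,0,0,0,0.75,0,0,0,0,0,0,0.8,0,0,-15,0,0,0,0.9,0,0,-40,0,0,0,1,0,0,-45,0,0,0,1,0,0,-50,0,0,0,1,0,0,-50,0,0,0,1,0,0,-40,0,0,0,1,0,0,0,0,0,0]
}}

```text
clock: 30.5
position: [0.4816, -0.3355, 0.3117]
ee_rot: [3.137, 0.006, 1.623]
force: [-0.5, -0.2, 1.0]
opening: 0.997
finger_force: 0.0
```

```bash
python3 - <<'E'
from h import *
go([.5475,.337,.083],np.radians(92.85))
im,d=bot.snapshot("wrist"); P=cloud("wrist",d)[...,:3]*(d>0)[...,None]; save("w9",im)
k=(np.hypot(P[...,0]-.4813,P[...,1]+.3355)<.04)&(P[...,2]>.075)&(P[...,2]<.11); q=P[k]
print(k.sum(),cv2.minEnclosingCircle(np.float32(q[:,:2]*1000)) if len(q) else "",q[:,2].max() if len(q) else "")
E
```

```text
shift [669.5  99.7 225.3] turn [0.3 0.3 0.1]
815 ((479.843994140625, -334.1537170410156), 17.15674591064453) 0.09879861817448743
```

View pics/w9.png

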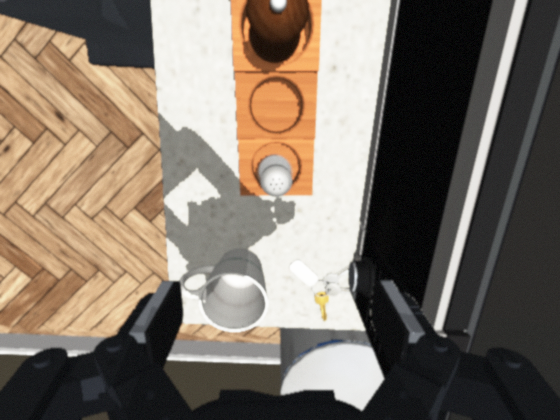

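The salt (276,178) stands in well 1, well 2 is empty at (276,105), and the mill is in well 3. The spice jar is the last one.

Request:
{"method": "apply_moves", "body": {
  "deltas": [1,30,4,0,0,0,0,1,43,6,0,0,0,0,1,43,6,0,0,0,0,1,43,6,0,0,0,0,1,43,6,0,0,0,0,1,43,7,0,0,0,0,1,43,7,0,0,0,0,1,43,7,0,0,0,0,1,43,7,0,0,0,0,1,43,7,0,0,0,0,1,43,7,0,0,0,0,1,43,7,0,0,0,0,1,43,6,0,0,0,0,1,43,6,0,0,0,0,1,43,6,0,0,0,0,1,37,5,0,0,0,0,1,0,0,0,0,0,0,1,0,0,0,0,0,0]
}}

```text
clock: 32.8
position: [0.5462, 0.3375, 0.3066]
ee_rot: [-3.14, 0.001, 1.622]
force: [1.0, -0.5, -0.1]
opening: 0.997
finger_force: 0.0
```

```bash
python3 - <<'E'
from h import *
im,d=bot.snapshot("side"); P=cloud("side",d)[...,:3]*(d>0)[...,None]
k=(np.hypot(P[...,0]-.547,P[...,1]-.337)<.05)&(P[...,2]>.1)&(P[...,2]<.135); q=P[k]; print(k.sum(),cv2.minEnclosingCircle(np.float32(q[:,:2]*1000)) if len(q) else "")
go([.5475,.337,.083],np.radians(92.85))
E
```

```text
386 ((548.0083618164062, 339.5237121582031), 23.34515953063965)
shift [-1.00e-01  1.30e+00  2.24e+02] turn [-0.1  0.   0.1]
```

Request:
{"method": "apply_moves", "body": {
  "deltas": [1,0,1,50,0,0,0,1,0,0,50,0,0,0,1,0,0,50,0,0,0,1,0,0,40,0,0,0,1,0,0,22,0,0,0,1,0,0,12,0,0,0,1,0,0,0,0,0,0,0,0,0,0,0,0,0,0,0,0,0,0,0,0,0,0,0,0,0,0,0,0,0,0,0,0,0,0,0,0,0,0,0,0,0,0,0,0,0,0,0,0],
  "newtons": 60
}}

```text
clock: 34.48
position: [0.5477, 0.3382, 0.0845]
ee_rot: [3.14, -0.0, 1.623]
force: [-1.6, -0.1, 5.8]
opening: 0.502
finger_force: 57.2
```

Request:
{"method": "apply_moves", "body": {
  "deltas": [0,0,0,-15,0,0,0,0,0,0,-35,0,0,0,0,0,0,-45,0,0,0,0,0,0,-45,0,0,0,0,0,0,-45,0,0,0,0,0,0,-35,0,0,0,0,0,0,-15,0,0,0,0,0,0,0,0,0,0]
}}

```text
clock: 35.48
position: [0.5474, 0.3381, 0.32]
ee_rot: [3.139, -0.001, 1.623]
force: [-0.1, -1.2, -1.0]
opening: 0.502
finger_force: 57.3
```

```bash
python3 - <<'E'
from h import *
go([.4777,-.2636,.3],np.radians(92.85))
im,d=bot.snapshot("wrist"); a=im[100:400,130:430]
im2,d=bot.snapshot("side"); b=cv2.resize(im2[170:320,170:320],(300,300))
cv2.imwrite("pics/c10.png",np.hstack([a,b])[...,::-1])
E
```

```text
shift [-597.3 -100.9   19.2] turn [ 0.2 -0.1  0.1]
```

View pics/c10.png

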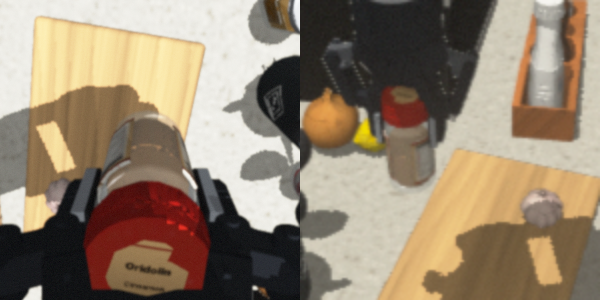

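The spice jar is held upright. Carrying it over to well 2.

Request:
{"method": "apply_moves", "body": {
  "deltas": [0,-20,-3,0,0,0,0,0,-40,-7,0,0,0,0,0,-43,-7,0,0,0,0,0,-43,-7,0,0,0,0,0,-43,-7,0,0,0,0,0,-43,-8,0,0,0,0,0,-43,-8,0,0,0,0,0,-43,-8,0,0,0,0,0,-43,-8,0,0,0,0,0,-43,-7,0,0,0,0,0,-43,-7,0,0,0,0,0,-43,-7,0,0,0,0,0,-43,-7,0,0,0,0,0,-36,-6,0,0,0,0,0,-28,-4,0,0,0,0,0,0,0,50,0,0,0,0,0,0,50,0,0,0,0,0,0,20,0,0,0,0,0,0,0,0,0,0,0,0,0,0,0,0,0]
}}

```text
clock: 38.08
position: [0.4777, -0.2635, 0.1991]
ee_rot: [3.141, 0.001, 1.623]
force: [0.2, 0.1, -0.9]
opening: 0.506
finger_force: 57.3
```

```bash
python3 - <<'E'
from h import *
go([.4777,-.2636,.0765],np.radians(92.85))
E
```

```text
shift [  0.   -0.2 122.6] turn [0.  0.  0.1]
```

Request:
{"method": "apply_moves", "body": {
  "deltas": [0,0,0,30,0,0,0,0,0,0,30,0,0,0,0,0,0,20,0,0,0,0,0,0,15,0,0,0,0,0,0,10,0,0,0,0,0,0,8,0,0,0,0,0,0,5,0,0,0,0,0,0,2,0,0,0,0,0,0,0,0,0,0,0,0,0,0,0,0,0]
}}

```text
clock: 39.33
position: [0.4776, -0.2634, 0.0786]
ee_rot: [3.141, 0.0, 1.623]
force: [-0.4, 0.4, -1.3]
opening: 0.506
finger_force: 57.4
```

Request:
{"method": "apply_moves", "body": {
  "deltas": [0,0,0,2,0,0,0,0,0,0,0,0,0,0,0.7,0,0,0,0,0,0,0.7,0,0,0,0,0,0,0.75,0,0,0,0,0,0,0.8,0,0,0,0,0,0,0.85,0,0,-15,0,0,0,1,0,0,-40,0,0,0,1,0,0,-50,0,0,0,1,0,0,-50,0,0,0,1,0,0,-50,0,0,0,1,0,0,-50,0,0,0,1,-25,-30,0,0,0,0,1,-25,-30,0,0,0,0,1,-25,-30,0,0,0,0,1,-25,-30,0,0,0,0,1,0,0,0,0,0,0,1,0,0,0,0,0,0]
}}

```text
clock: 41.58
position: [0.3631, -0.3689, 0.332]
ee_rot: [3.141, 0.0, 1.623]
force: [-0.0, -0.1, -0.1]
opening: 0.997
finger_force: 0.0
```

```bash
python3 - <<'E'
from h import *
for n in("top","wrist","side"):
  im,d=bot.snapshot(n); P=cloud(n,d)[...,:3]*(d>0)[...,None]
  if n!="top": save("f_"+n,im)
  for nm,c,l,h in(("salt",(.4813,-.3355),.078,.11),("spice",(.4777,-.2636),.1,.125),("mill",(.4737,-.1837),.12,.17),("vin",(.4687,-.0828),.19,.22)):
    k=(np.hypot(P[...,0]-c[0],P[...,1]-c[1])<.035)&(P[...,2]>l)&(P[...,2]<h); q=P[k]
    if len(q)>20:
        (x,y),r=cv2.minEnclosingCircle(np.float32(q[:,:2]*1000)); print(n,nm,len(q),round(x-c[0]*1e3,1),round(y-c[1]*1e3,1),round(r,1),"top",np.percentile(q[:,2],98).round(3))
a=cv2.imread("pics/f_wrist.png");b=cv2.imread("pics/f_side.png")[80:290,220:430]
cv2.imwrite("pics/f.png",np.hstack([cv2.resize(a,(480,360)),cv2.resize(b,(320,360))]))
E
```

```text
top salt 123 1.1 -2.5 17.4 top 0.101
top spice 223 -0.2 -2.1 22.7 top 0.121
top mill 268 1.9 -3.2 25.2 top 0.159
top vin 229 1.0 -2.6 21.4 top 0.214
wrist salt 813 -0.8 0.3 17.1 top 0.1
wrist spice 1997 -1.7 0.2 22.6 top 0.119
wrist mill 599 0.4 -14.2 20.4 top 0.145
side salt 43 -2.1 2.2 17.1 top 0.096
side spice 67 -2.3 0.2 22.7 top 0.117
side mill 23 -15.7 2.7 15.0 top 0.153
side vin 177 0.1 3.5 22.5 top 0.21
```

View pics/f.png

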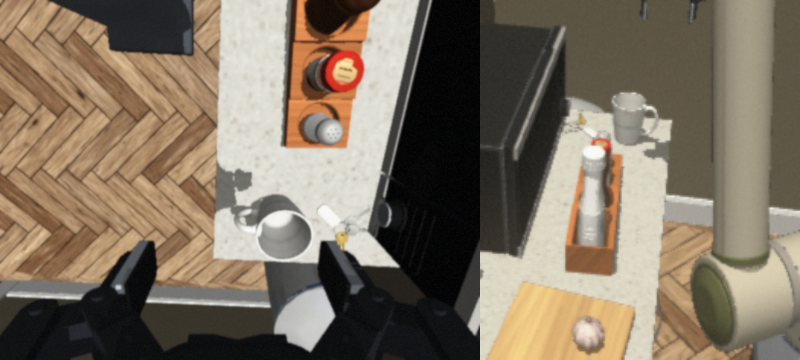

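The four stand upright in their wells at the expected heights, all within about 4 mm of centre, and the garlic and mug are untouched.

```bash
python3 -c "
from bench import bot
print(bot.finish_job())"
```

```text
the job is handed in; nothing more can be done
None
```

The job is handed in, with no verdict returned: salt, spice, mill and vinegar stand upright in wells 1 to 4, each within about 4 mm of centre by camera, and I left the garlic and mug alone.

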